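# Lay out breakfast in front of the mug and the timer

### The job

Lay out breakfast on the three cork coasters: stand the honey jar upright on the coaster in front of the white mug, the spice jar upright on the coaster in front of the red kitchen timer, and the blue egg cup upright on the coaster between them, each in the middle of its coaster. Once the egg cup stands there and you have let go of it, set the egg in the cup. Leave the mug and the timer where they are.

Things in the scene. Friction and masses are not known exactly. Their poses are not given: they have to be found in the camera images.
- honey_jar: glass honey jar with black lid, upright and loose; lid 63 mm in diameter, body 60 mm, 94 mm high, 0.33 kg; origin at the centre of its underside, z up. Can be gripped round the body or lid from above
- spice_jar: slim glass spice jar with green label and black lid, upright and loose; 45 mm in diameter, 105 mm high, 0.11 kg; origin at the centre of its underside, z up
- egg_cup: blue ceramic egg cup, upright and loose, 56 mm high, 90 g: foot 44 mm across, thin stem, straight-sided bowl 42 mm outside and 37 mm inside diameter from 36 mm height up to the rim at 56 mm; the hollow goes down to 30 mm height; origin at the centre of its underside, z up
- egg_center (a point): centre of the loose brown speckled egg, 42 mm in diameter, 54 mm long, 58 g. It starts standing on end in a fixed steel ring (42 mm outside diameter, 18 mm high), its centre about 31 mm above the worktop, widest part clear of the ring; on end in the egg cup, its centre is about 70 mm above the cup's underside (14 mm over the rim). x axis along the egg's length
- coaster_left: the leftmost coaster (as the robot sees them): flat round cork coaster, 90 mm across, 6 mm thick, fixed, with a thin darker ring 73 mm across on it; origin at the centre of its underside. The three coasters lie in a straight row 105 mm apart, running roughly from the robot's left to its right and turned up to 0.25 rad; the middle coaster's y axis points along the row to the left one
- coaster_middle: the middle coaster of the row, of the same look: flat round cork coaster, 90 mm across, 6 mm thick, fixed, with a thin darker ring 73 mm across on it; origin at the centre of its underside. Its y axis points along the row to the left coaster
- coaster_right: the rightmost coaster, of the same look: flat round cork coaster, 90 mm across, 6 mm thick, fixed, with a thin darker ring 73 mm across on it; origin at the centre of its underside. (About the room: a fixed wall cupboard hangs 0.46 m above the worktop, its front 0.575 m ahead of the robot: swing across with the arm drawn in.)
- mug: white mug with a handle, 92 mm high, body 86 mm in diameter; it stands behind (farther from the robot than) one end coaster of the row, origin about 120 mm behind that coaster's centre; which end varies. Origin at the centre of its outline with the handle (17 mm from the body's axis) at its underside. Loose: leave it where it is
- kitchen_timer: red round kitchen timer, 68 mm in diameter, 55 mm high; it stands about 120 mm behind the coaster at the other end of the row. Origin at the centre of its underside. Loose: leave it where it is
There are look-alikes about, which are no part of the job. Leave any green look-alike of the coaster_right alone.

How it is judged:
By the outcome, as a careful person would: the job done as asked, in the order asked, and still so for the second after the job is handed in, with the robot touching nothing.
It also fails if it takes over 120 s, if anything falls off the work surface, if the arm or the gripper's body presses on something with over 40 N, if the wrist force passes 120 N, or if a joint passes its speed limit or range.

### The arm

A 6-joint arm with a two-finger parallel gripper is mounted at the origin on a cart in front of the work surface, level with it; the furniture and walls round the work are solid. World frame = base frame: x ahead of the robot, y to its left, z up, the work surface at z = 0. Lengths are in m, angles in rad, forces in N, time in s.
With the tool pointing down it reaches from about 0.35 to 0.775 m from the base axis. Payload 7.3 kg.
Tool frame: the origin (TCP) lies between the finger pads; the fingertips stand 25 mm ahead of it and the grasp point (between the pads) lies 6 mm ahead of it (bot.tip_extent is the distance from the TCP to the fingertips, in m); z points along the fingers, y is the line along which they close (so a half turn about z gives the same grasp; the last joint's range is limited). The gripper opens to 92 mm and grips with 3 to 60 N. Pads are 19 mm wide; open, the fingers measure 130 mm over their backs; the gripper's body (75 mm by 190 mm) begins 47 mm behind the grasp point.
Start: joints at [-1.312, 0.342, 1.524, -0, 1.275, -0.146], TCP at [0.207, -0.483, 0.252] pointing down, gripper open.
Joint ranges: [-2.53, 2.53], [-0.77, 2.02], [0.04, 2.7], [-1, 4.14], [0.28, 2.66], [-3.11, 3.11]. Speed limits (rad/s): [2.57, 2.57, 3.14, 3.14, 3.14, 3.14].

### API

Orientations are given as a unit quaternion [w, x, y, z].
In Python, from workcell import bot, cams gives the robot as it stands.
- The arm moves only by the tool play_rows, never from a script. Its argument "commands" is one flat list of numbers, 4 for each row, row after row: the shift along the tool's x, y, z in mm, then the turn about the tool's z in rad. A call has 1 to 10 rows; each row is the pose to reach, as a shift and turn from the pose commanded when the call began, along the tool's axes at that moment; what a row does not reach only later rows make up. A row lasts 1/12 s, in which the tool goes at most 41.7 mm and 7.16 degrees, less where a joint would pass 70% of its speed; a pose out of reach is approached as far as the arm can. A call with a gripper value outside its range is refused whole. "gripper" is the opening in per cent of the stroke, from 0 (shut) to 100 (fully open), set as the call begins (left out, the last holds). The fingers move at their own pace and stop on an object; "force" is the grip in N (left out, the last holds). Time passes only in rows, so rows that repeat a pose let the fingers close. It gives the time, the measured TCP pose, the force, the opening and the grip force at its end, in the units of the state.
- bot.observe(): the state, without advancing time (a new reading comes with each control period).
- cams.grab_frame(name): name is "scene" or "top" or "wrist"; returns a dict with "image" (480x640x3 uint8, blue, green, red), "z_map" (480x640 float32, m along the optical axis (not along the pixel's ray), 0 where there is no reading), "fx", "fy", "cx", "cy" (pixels), "origin" and "orientation" of the camera in the world; the wrist camera has in their place "T_tool_cam" (4x4, takes a point from camera to tool coordinates, whose origin is the TCP and whose axes are the flange's). Camera axes: x right, y down, z forward; pixel columns grow to the right and rows downward; lengths in m; the calibration is good to about 2 mm. A picture is of the moment at which its call begins: read the wrist's pose just before it.
- bot.hand_in(): hands the job in; it is judged then, once.
The state is a dict: "time": time; "joint_positions": joint angles; "joint_vel": joint speeds; "joint_efforts": joint torques, N m; "position": TCP position; "ee_rot": TCP orientation; "force": force on the tool from outside, world axes, zero at the start; "torque": the same for the moment, N m; "width": opening from 0.0 (shut) to 1.0 (fully open); "gripper_force": force on a finger pad.
Only numpy, scipy, OpenCV 4.12 (cv2) and the standard library are available. Lean on these libraries where they do the work, as an engineer would, in place of code of your own. Each camera call takes 0.05 s, during which the arm holds its last target. There are 200 camera calls.

## Working session

There is one attempt and no reset: what is moved stays moved. The work goes in short steps, Python scripts to look and compute and a tool call to move; the robot and the scene stay as the last step left them, time stands still between calls to the robot, and variables do not carry over. Pictures are saved under pics/ and viewed, at most 14 in all, crops included, and the job is handed in when it is done.

Besides the shell and the picture viewer there is one more tool, called after "Emit:" as name(argument=value, ...) on one line, values as JSON. play_rows: Moves the arm, as the interface text tells. Its arguments: {"type":"object","properties":{"commands":{"type":"array","items":{"type":"number"}},"gripper":{"type":"number"},"force":{"type":"number"}},"required":["commands"]}

```bash
mkdir -p pics; cat > h.py <<'E'
import numpy as np, cv2
from scipy.spatial.transform import Rotation as R
from workcell import bot, cams
def q2m(q): return R.from_quat([q[1],q[2],q[3],q[0]]).as_matrix()
def grab(n):
    s=bot.observe(); f=cams.grab_frame(n)
    if 'T_tool_cam' in f:
        T=np.eye(4); T[:3,:3]=q2m(s['ee_rot']); T[:3,3]=s['position']; T=T@np.array(f['T_tool_cam'])
        f['Rm'],f['o']=T[:3,:3],T[:3,3]
    else: f['Rm'],f['o']=q2m(f['orientation']),np.array(f['origin'])
    return f
def plane(f,u,v,z):
    d=f['Rm']@np.array([(u-f['cx'])/f['fx'],(v-f['cy'])/f['fy'],1]); return f['o']+d*(z-f['o'][2])/d[2]
def cloud(f):
    v,u=np.mgrid[:480,:640]; z=f['z_map']
    P=np.stack([(u-f['cx'])/f['fx']*z,(v-f['cy'])/f['fy']*z,z],-1)@f['Rm'].T+f['o']
    P[z==0]=np.nan; return P
def save(f,n): cv2.imwrite('pics/'+n,f['image'])
E
python3 - <<'E'
from h import *
for n in ['top','scene']:
    f=grab(n); save(f,n+'0.png'); print(n,f['o'],f['Rm'].round(3).tolist(),f['fx'])
s=bot.observe(); print(s)
E
```

```text
top [ 0.36049056 -0.01135977  1.29570462] [[-0.003, -0.991, 0.133], [-1.0, 0.004, 0.004], [-0.004, -0.133, -0.991]] 461.1860402281385
scene [ 0.53626061 -0.68945945  1.07832569] [[1.0, 0.014, -0.02], [0.023, -0.828, 0.56], [-0.008, -0.56, -0.828]] 548.0010002863435
{'time': 0.1, 'joint_positions': array([-1.31200314e+00,  3.42641640e-01,  1.52488867e+00, -1.20151510e-05,
        1.27541252e+00, -1.46033169e-01]), 'joint_vel': array([-1.74567281e-03,  7.78320717e-04, -4.48192463e-03, -1.28607457e-03,
       -6.17629327e-05, -1.64530343e-03]), 'joint_efforts': array([ 8.83041030e-04, -4.32005024e+01, -2.44695747e+01,  7.18687079e-02,
        5.25856472e-02, -4.22625749e-05]), 'position': array([ 0.20669483, -0.48225227,  0.25113182]), 'ee_rot': array([-6.73693163e-04,  9.79583724e-01,  2.01035497e-01, -4.37784771e-05]), 'force': array([ 0.28048371, -0.33259037,  0.34405987]), 'torque': array([-0.05740597, -0.02799665,  0.01939332]), 'gripper_force': 0.0, 'width': 1.0015629911665767}
```

View pics/top0.png

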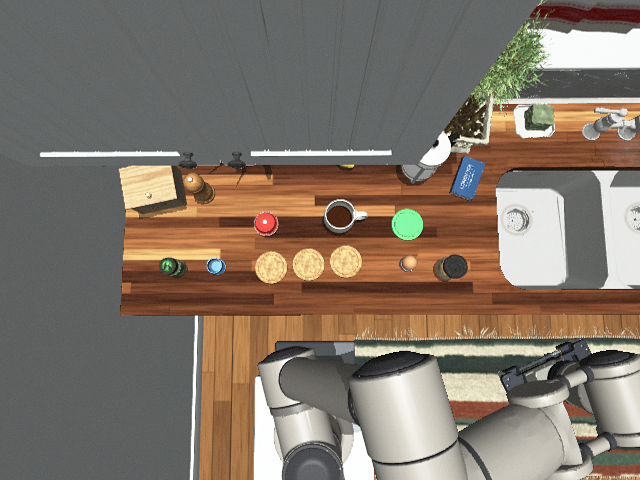

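View pics/scene0.png

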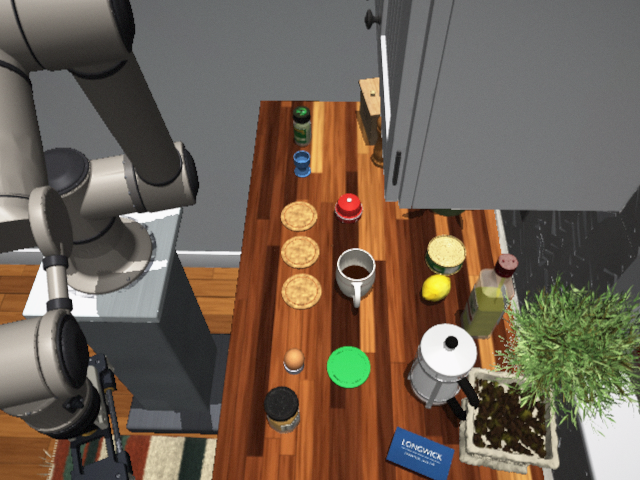

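Top view: coasters at (271,267), (308,264), (346,261). The timer (266,223) is behind the left one and the mug (340,216) behind the right one. The egg cup is at (216,266), spice jar at (172,267), egg at (408,263) and honey jar at (455,266). The scene view confirms the same order: spice goes left, cup middle, honey right.

```bash
cat >> h.py <<'E'
def blobs(mask,amin):
    n,l,st,c=cv2.connectedComponentsWithStats(mask.astype(np.uint8)); return [(l==i,c[i],st[i]) for i in range(1,n) if st[i][4]>=amin]
E
python3 - <<'E'
from h import *
import glob
for n in ['top','scene']:
    f=grab(n); P=cloud(f); hsv=cv2.cvtColor(f['image'],cv2.COLOR_BGR2HSV)
    # objects above table
    m=(P[...,2]>0.015)&(P[...,2]<0.2)&(P[...,0]>0.3)&(P[...,0]<0.68)&(abs(P[...,1])<0.65)
    for b,c,s in blobs(m,40):
        p=P[b]; zt=np.percentile(p[:,2],97); t=p[p[:,2]>zt-.012]
        print(n,c.round(),'ztop',zt.round(3),'mid',((t.max(0)+t.min(0))/2).round(3)[:2],'ext',np.ptp(t,0).round(3)[:2],'mean',t.mean(0).round(3)[:2])
    k=(hsv[...,0]>8)&(hsv[...,0]<28)&(hsv[...,2]>150)&(P[...,2]<0.02)&(P[...,0]>.3)&(P[...,0]<.7)&(abs(P[...,1])<.3)
    k=cv2.morphologyEx(k.astype(np.uint8),cv2.MORPH_OPEN,np.ones((5,5)))
    for b,c,s in blobs(k,200):
        (x,y),(a,bb),_=cv2.fitEllipse(max(cv2.findContours(b.astype(np.uint8),0,2)[0],key=len)); print(n,'coaster',x,y,a,bb,plane(f,x,y,.006).round(4))
E
```

```text
top [117. 234.] ztop 0.194 mid [0.49  0.538] ext [0.38  0.006] mean [0.485 0.538]
top [198. 187.] ztop 0.158 mid [0.657 0.306] ext [0.044 0.04 ] mean [0.658 0.306]
top [465. 190.] ztop 0.028 mid [ 0.659 -0.43 ] ext [0.042 0.073] mean [ 0.662 -0.431]
top [342. 216.] ztop 0.092 mid [ 0.581 -0.089] ext [0.079 0.107] mean [ 0.579 -0.086]
top [266. 224.] ztop 0.054 mid [0.568 0.128] ext [0.053 0.053] mean [0.568 0.129]
top [409. 263.] ztop 0.059 mid [ 0.457 -0.264] ext [0.033 0.036] mean [ 0.457 -0.265]
top [452. 267.] ztop 0.098 mid [ 0.442 -0.374] ext [0.06  0.062] mean [ 0.442 -0.373]
top [172. 267.] ztop 0.108 mid [0.445 0.375] ext [0.042 0.045] mean [0.445 0.374]
top [214. 266.] ztop 0.058 mid [0.449 0.264] ext [0.041 0.04 ] mean [0.449 0.265]
top coaster 223.8043975830078 183.6905517578125 10.598152160644531 25.048995971679688 [0.687  0.2529 0.006 ]
top coaster 290.12890625 198.89492797851562 32.14441680908203 187.95477294921875 [0.6417 0.0625 0.006 ]
top coaster 376.6214294433594 209.6173553466797 10.302887916564941 45.53824996948242 [ 0.6096 -0.1835  0.006 ]
top coaster 304.677246
[... 844 characters left out ...]
xt [0.042 0.075] mean [ 0.663 -0.434]
scene coaster 328.0055847167969 174.4034423828125 32.42668533325195 51.866851806640625 [0.5195 0.25   0.006 ]
scene coaster 378.1138916015625 247.64942932128906 28.452836990356445 209.7052459716797 [0.641 0.025 0.006]
scene coaster 299.1108093261719 215.44029235839844 28.926828384399414 36.98974609375 [0.451  0.1164 0.006 ]
scene coaster 392.97479248046875 239.95452880859375 5.990007400512695 85.89047241210938 [0.6769 0.0475 0.006 ]
scene coaster 295.7489929199219 300.27655029296875 39.38285827636719 157.07838439941406 [ 0.4546 -0.1177  0.006 ]
scene coaster 367.260498046875 325.7606201171875 15.349905014038086 67.03028869628906 [ 0.6109 -0.1764  0.006 ]
```

Emit:
play_rows(commands=[26,0,0,-0.12,52,-1,0,-0.24,78,-1,0,-0.36,104,-2,0,-0.48,130,-2,0,-0.6,156,-3,0,-0.72,182,-3,0,-0.84,208,-4,0,-0.96,234,-5,0,-1.08,259,-5,0,-1.166], gripper=100)

```text
time: 1.03
position: [0.444, -0.375, 0.2515]
ee_rot: [-0.0, 0.705, 0.709, 0.0]
force: [0.8, -0.9, 0.9]
width: 1.002
gripper_force: 0.0
```

```bash
python3 - <<'E'
from h import *
s=bot.observe(); f=grab('wrist'); save(f,'w1.png'); print(s['position'],q2m(s['ee_rot']).round(3).tolist()); print(np.array(f['T_tool_cam']).round(3).tolist(),f['fx'])
P=cloud(f); m=(P[...,2]>.015)&(P[...,2]<.12)
for b,c,st in blobs(m,200):
    p=P[b]; zt=np.percentile(p[:,2],97); t=p[p[:,2]>zt-.008]; print(c.round(),zt.round(3),((t.max(0)+t.min(0))/2).round(4)[:2],np.ptp(t,0).round(3)[:2])
E
```

```text
[ 0.44398897 -0.37501698  0.25150806] [[-0.006, 1.0, -0.0], [1.0, 0.006, 0.0], [0.0, -0.0, -1.0]]
[[0.001, -0.956, -0.292, 0.079], [1.0, 0.001, -0.0, -0.0], [0.0, -0.292, 0.956, -0.132], [0.0, 0.0, 0.0, 1.0]] 412.29453278968225
[337.  69.] 0.056 [ 0.4576 -0.2645] [0.032 0.032]
[625. 124.] 0.052 [ 0.6964 -0.308 ] [0.018 0.057]
[317. 214.] 0.094 [ 0.4426 -0.3724] [0.062 0.062]
[583. 268.] 0.023 [ 0.6937 -0.4314] [0.117 0.082]
```

View pics/w1.png

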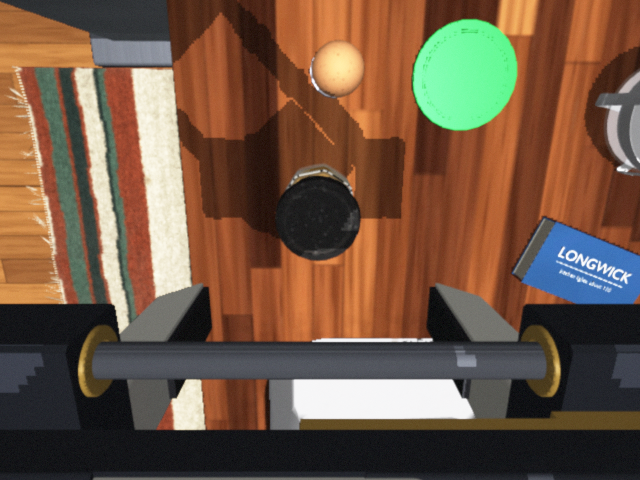

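Wrist view: honey jar lid at (317,214), egg at (337,69). I'll descend on the jar.

Emit:
play_rows(commands=[2.6,-1.4,40,0,2.6,-1.4,80,0,2.6,-1.4,115,0,2.6,-1.4,145,0,2.6,-1.4,165,0,2.6,-1.4,178,0,2.6,-1.4,185,0,2.6,-1.4,185,0])

```text
time: 1.75
position: [0.4407, -0.3728, 0.0651]
ee_rot: [-0.002, 0.707, 0.707, 0.0]
force: [-0.3, 0.8, 0.1]
width: 1.0
gripper_force: 0.0
```

Emit:
play_rows(commands=[0,0,0,0,0,0,0,0,0,0,0,0,0,0,0,0,0,0,0,0,0,0,0,0,0,0,0,0,0,0,0,0], gripper=50, force=25)

```text
time: 2.42
position: [0.4421, -0.3738, 0.0675]
ee_rot: [0.001, 0.707, 0.707, 0.0]
force: [1.9, -0.4, 4.6]
width: 0.678
gripper_force: 25.0
```

Emit:
play_rows(commands=[0,0,-15,0,0,0,-45,0,5,0,-80,0,20,2,-115,0,45,5,-145,0,80,10,-170,0,115,14,-183,0,150,18,-185,0,165,20,-185,0,165,20,-185,0])

```text
time: 3.25
position: [0.4611, -0.2048, 0.2516]
ee_rot: [-0.001, 0.706, 0.708, 0.0]
force: [0.2, 0.1, -2.9]
width: 0.677
gripper_force: 25.0
```

```bash
cat >> h.py <<'E'
def coasters(f,show=None):
    P=cloud(f); m=(P[...,2]>.003)&(P[...,2]<.010); m=cv2.morphologyEx(m.astype(np.uint8),cv2.MORPH_OPEN,np.ones((7,7)))
    hsv=cv2.cvtColor(f['image'],cv2.COLOR_BGR2HSV)
    for b,c,st in blobs(m,600):
        cn=max(cv2.findContours(b.astype(np.uint8),0,1)[0],key=len)[:,0]
        X=np.array([plane(f,u,v,.006)[:2] for u,v in cn])
        A=np.c_[2*X,np.ones(len(X))]; q=np.linalg.lstsq(A,(X**2).sum(1),rcond=None)[0]; r=np.sqrt(q[2]+q[0]**2+q[1]**2)
        print('C',c.round(),st,q[:2].round(4),'r',r.round(4),'rms',np.std(np.hypot(*(X-q[:2]).T)).round(4),'hue',np.median(hsv[b],0))
E
python3 - <<'E'
from h import *
s=bot.observe(); f=grab('wrist'); save(f,'w2.png'); print(s['position'],s['width'],s['force']); coasters(f)
E
```

```text
[ 0.46107037 -0.20482     0.2515653 ] 0.676955160996048 [ 0.18287265  0.11346346 -2.93024483]
C [323.  68.] [ 271   12  104  112 8925] [ 0.4634 -0.0919] r 0.0433 rms 0.0013 hue [ 23.  97. 252.]
C [430. 257.] [ 384  219   90   79 5349] [ 0.5692 -0.2618] r 0.0409 rms 0.0038 hue [ 71. 147. 252.]
```

View pics/w2.png

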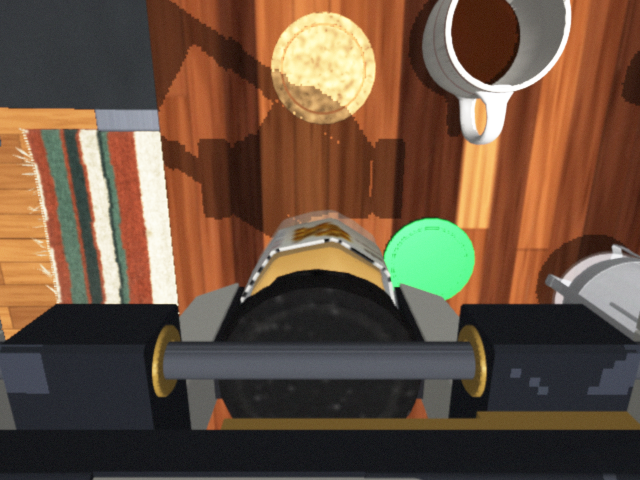

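Right coaster at pixel (323,68), i.e. (0.4634, -0.0919). The jar is held straight.

Emit:
play_rows(commands=[20,0.5,0,0,50,1,0,0,80,2,10,0,102,2.5,30,0,113,2.5,65,0,113,2.5,100,0,113,2.5,130,0,113,2.5,150,0,113,2.5,160,0,113,2.5,160,0])

```text
time: 4.13
position: [0.4621, -0.0959, 0.0887]
ee_rot: [-0.003, 0.707, 0.707, -0.002]
force: [-0.7, -0.6, -3.3]
width: 0.678
gripper_force: 25.0
```

Emit:
play_rows(commands=[0,0,4,0,0,0,8,0,0,0,12,0,0,0,15,0,0,0,16,0,0,0,17,0,0,0,18,0,0,0,18,0,0,0,18,0])

```text
time: 4.88
position: [0.4641, -0.0954, 0.0738]
ee_rot: [0.0, 0.707, 0.707, 0.0]
force: [-0.3, -0.5, -3.1]
width: 0.68
gripper_force: 25.0
```

Emit:
play_rows(commands=[0,0,0,0,0,0,0,0,0,0,0,0])

```text
time: 5.13
position: [0.464, -0.0954, 0.0738]
ee_rot: [0.0, 0.707, 0.707, 0.0]
force: [0.0, 0.7, -2.6]
width: 0.683
gripper_force: 25.0
```

```bash
python3 - <<'E'
from h import *
for i in range(5):
    s=bot.observe(); f=grab('wrist'); print(s['position'].round(4),s['force'].round(1),s['ee_rot'].round(3))
f=grab('scene');P=cloud(f)
m=(P[...,2]>.04)&(P[...,2]<.12)
coasters(f)
E
```

```text
[ 0.464  -0.0954  0.0738] [ 0.   0.7 -2.6] [0.    0.707 0.707 0.   ]
[ 0.464  -0.0954  0.0738] [-0.4 -0.4 -3.9] [0.    0.707 0.707 0.   ]
[ 0.464  -0.0954  0.0738] [ 0.1  0.5 -2.9] [ 0.     0.707  0.707 -0.   ]
[ 0.464  -0.0954  0.0737] [-0.4 -0.2 -2.9] [ 0.     0.707  0.707 -0.   ]
[ 0.464  -0.0954  0.0737] [-0.3  0.7 -3.5] [ 0.     0.707  0.707 -0.   ]
```

```bash
python3 - <<'E'
from h import *
f=grab('wrist'); save(f,'w3.png'); coasters(f)
f=grab('top'); hsv=cv2.cvtColor(f['image'],cv2.COLOR_BGR2HSV)
m=((hsv[...,2]>200)&(hsv[...,0]<30)&(hsv[...,1]<160)).astype(np.uint8)*255; m[:240]=0;m[300:]=0
for b,c,st in blobs(m>0,200): print(st,c,plane(f,*c,.006).round(4))
E
```

```text
C [301.  63.] [  201     0   200   145 23749] [0.4555 0.005 ] r 0.0391 rms 0.0063 hue [ 24.  89. 253.]
C [316. 220.] [ 233  176  171  111 7725] [ 0.4639 -0.0891] r 0.0381 rms 0.0072 hue [ 17. 128. 199.]
[340 240  42  19 423] [362.63593381 247.17021277] [ 0.5024 -0.142   0.006 ]
[123 249  97  11 990] [171.01717172 253.8959596 ] [0.4853 0.3968 0.006 ]
[293 249  26  31 571] [304.73204904 263.33975482] [0.4575 0.0209 0.006 ]
[255 251  32  32 750] [270.564      266.95733333] [0.4477 0.1165 0.006 ]
```

View pics/w3.png

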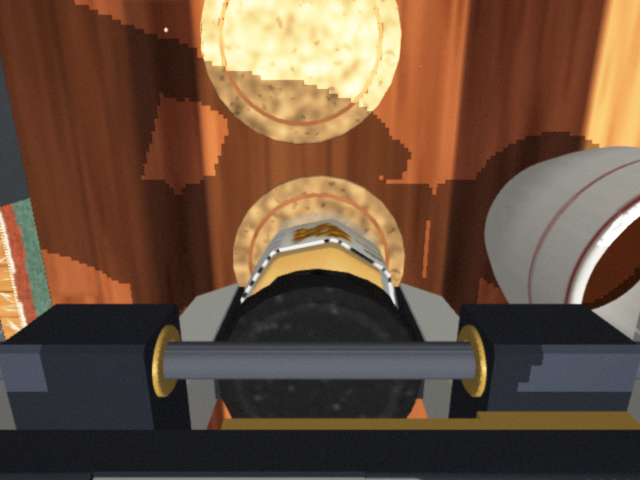

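The middle coaster's lower arc (row 0–143) and the right coaster's upper arc (rows 176–290) are visible. I'll fit 45 mm circles to those arcs.

```bash
cat >> h.py <<'E'
from scipy.optimize import least_squares
def arcfit(f,c0,z=.006,r=.045,lo=.002,hi=.010,tol=.012):
    P=cloud(f); m=((P[...,2]>lo)&(P[...,2]<hi)).astype(np.uint8)
    m=cv2.morphologyEx(m,cv2.MORPH_OPEN,np.ones((5,5)))
    X=[]
    for cn in cv2.findContours(m,cv2.RETR_EXTERNAL,cv2.CHAIN_APPROX_NONE)[0]:
        for u,v in cn[:,0]:
            if 3<u<636 and 3<v<476:
                p=plane(f,u,v,z)[:2]
                if abs(np.hypot(*(p-c0))-r)<tol: X.append(p)
    X=np.array(X); g=lambda q:np.hypot(*(X-q).T)-r
    s=least_squares(g,c0,loss='soft_l1',f_scale=.001); return s.x.round(4),len(X),np.median(abs(s.fun)).round(4)
E
python3 - <<'E'
from h import *
f=grab('wrist')
for c in [(.4555,.011),(.4634,-.0935)]: print(arcfit(f,np.array(c)))
E
```

```text
(array([0.4555, 0.0139]), 389, np.float64(0.0005))
(array([ 0.4633, -0.0918]), 373, np.float64(0.0006))
```

Emit:
play_rows(commands=[1,0,-2,0,3,-0.6,-2,0,3,-0.6,-1,0,3,-0.6,0,0,3,-0.6,0.5,0,3,-0.6,1,0,3,-0.6,1,0,3,-0.6,1,0])

```text
time: 6.25
position: [0.4635, -0.0924, 0.0733]
ee_rot: [0.0, 0.707, 0.707, 0.0]
force: [-1.7, 1.2, 5.9]
width: 0.675
gripper_force: 25.0
```

Emit:
play_rows(commands=[0,0,0.5,0,0,0,1,0,0,0,1,0,0,0,1,0,0,0,1,0])

```text
time: 6.67
position: [0.4637, -0.0925, 0.0732]
ee_rot: [0.001, 0.707, 0.707, 0.0]
force: [-2.7, 1.4, 14.0]
width: 0.676
gripper_force: 25.0
```

Emit:
play_rows(commands=[0,0,-1,0,0,0,-1,0,0,0,-1,0,0,0,-1,0,0,0,-1,0], gripper=84)

```text
time: 7.08
position: [0.4634, -0.0924, 0.0726]
ee_rot: [-0.0, 0.707, 0.707, -0.0]
force: [0.2, 0.4, 0.1]
width: 0.837
gripper_force: 0.0
```

Emit:
play_rows(commands=[0,0,-10,0,0,0,-30,0,0,0,-60,0,-5,0,-95,0,-20,0,-130,0,-35,0,-160,0,-40,0,-180,0,-40,0,-180,0,-40,0,-180,0,-40,0,-180,0], gripper=90)

```text
time: 7.92
position: [0.4627, -0.1319, 0.2515]
ee_rot: [-0.001, 0.707, 0.707, -0.0]
force: [0.7, 0.5, 0.0]
width: 0.896
gripper_force: 0.0
```

```bash
cat >> h.py <<'E'
def tops(f,amin=200):
    P=cloud(f); m=(P[...,2]>.015)&(P[...,2]<.125)
    for b,c,st in blobs(m,amin):
        p=P[b]; zt=np.percentile(p[:,2],97); t=p[p[:,2]>zt-.006]; print('T',c.round(),zt.round(3),((t.max(0)+t.min(0))/2).round(4)[:2],np.ptp(t,0).round(3)[:2])
E
python3 - <<'E'
from h import *
f=grab('wrist'); print(bot.observe()['position']); tops(f); print(arcfit(f,np.array([.4633,-.0918])),arcfit(f,np.array([.4555,.013])))
E
```

```text
[ 0.4626424  -0.13174645  0.25120055]
T [481. 144.] 0.091 [ 0.5814 -0.0838] [0.081 0.102]
T [321. 167.] 0.1 [ 0.4637 -0.0912] [0.062 0.062]
T [632. 167.] 0.036 [ 0.7315 -0.1005] [0.01  0.035]
T [313. 329.] 0.051 [ 0.4574 -0.2515] [0.032 0.011]
(array([ 0.4634, -0.0933]), 231, np.float64(0.0007)) (array([0.4551, 0.0134]), 222, np.float64(0.0005))
```

Emit:
play_rows(commands=[25,-1,0,0,65,-2,0,0,105,-4,0,0,146,-6,0,0,187,-7,0,0,228,-9,0,0,269,-10,0,0,310,-12,0,0,351,-13,0,0,385,-15,0,0], gripper=100)

```text
time: 8.8
position: [0.447, 0.2555, 0.2511]
ee_rot: [-0.001, 0.707, 0.708, -0.001]
force: [0.6, -0.9, -0.1]
width: 1.0
gripper_force: 0.0
```

Emit:
play_rows(commands=[30,-1,0,0,55,-2,0,0,65,-2,0,0,65,-2,0,0,65,-2,0,0,65,-2,0,0])

```text
time: 9.3
position: [0.4463, 0.3164, 0.2521]
ee_rot: [0.0, 0.707, 0.707, -0.001]
force: [1.1, -1.3, 0.1]
width: 0.998
gripper_force: 0.0
```

```bash
python3 - <<'E'
from h import *
s=bot.observe();f=grab('wrist'); print(s['position'],s['ee_rot']); tops(f); save(f,'w4.png')
E
```

```text
[0.44626558 0.31638837 0.2520708 ] [ 3.23141510e-05  7.07351063e-01  7.06861869e-01 -8.78566285e-04]
T [580.  81.] 0.116 [0.6267 0.4064] [0.057 0.102]
T [318. 138.] 0.106 [0.4458 0.3767] [0.043 0.044]
T [574. 218.] 0.12 [0.6472 0.3108] [0.025 0.045]
T [323. 265.] 0.056 [0.4495 0.2665] [0.041 0.042]
T [436. 396.] 0.053 [0.5675 0.1295] [0.046 0.042]
```

View pics/w4.png

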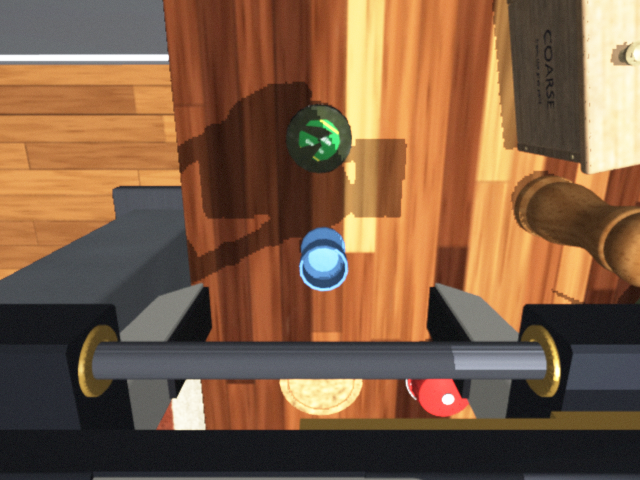

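Spice jar at (318,138), egg cup at (323,265), both clear. Descending on the spice jar.

Emit:
play_rows(commands=[25,0,0,0,50,0,10,0,60,-0.5,45,0,60,-0.5,85,0,60,-0.5,120,0,60,-0.5,148,0,60,-0.5,166,0,60,-0.5,175,0,60,-0.5,176,0,60,-0.5,176,0])

```text
time: 10.18
position: [0.4466, 0.3771, 0.0772]
ee_rot: [0.0, 0.707, 0.707, 0.0]
force: [-0.1, 0.3, 0.1]
width: 1.001
gripper_force: 0.0
```

Emit:
play_rows(commands=[0,0,0,0,0,0,0,0,0,0,0,0,0,0,0,0,0,0,0,0,0,0,0,0,0,0,0,0,0,0,0,0,0,0,0,0,0,0,0,0], gripper=30, force=15)

```text
time: 11.02
position: [0.4459, 0.3776, 0.0767]
ee_rot: [0.0, 0.707, 0.707, -0.0]
force: [-0.3, 0.0, 0.4]
width: 0.488
gripper_force: 15.0
```

Emit:
play_rows(commands=[0,0,-15,0,0,0,-50,0,0,0,-90,0,-10,0,-130,0,-35,0,-160,0,-70,0,-174,0,-110,0,-174,0,-150,0,-174,0,-190,0,-174,0,-230,0,-174,0])

```text
time: 11.85
position: [0.4452, 0.1459, 0.2506]
ee_rot: [0.0, 0.707, 0.707, -0.0]
force: [0.9, -0.1, -2.3]
width: 0.488
gripper_force: 15.0
```

Emit:
play_rows(commands=[-40,0,0,0,-80,0,0,0,-110,0,0,0,-125,0,0,0,-130,0,0,0,-130,0,0,0,-130,0,0,0,-130,0,0,0,-130,0,0,0])

```text
time: 12.6
position: [0.4458, 0.0187, 0.2506]
ee_rot: [-0.0, 0.706, 0.708, 0.0]
force: [0.4, 1.0, -2.0]
width: 0.484
gripper_force: 15.0
```

```bash
python3 - <<'E'
from h import *
s=bot.observe();f=grab('wrist'); print(s['position'],s['ee_rot'],s['width']); tops(f); print(arcfit(f,np.array([.4475,.118])),arcfit(f,np.array([.4555,.0135])))
E
```

```text
[0.44583745 0.01874612 0.25064571] [-9.92125927e-05  7.06488817e-01  7.07724198e-01  2.30409719e-05] 0.48393169264664027
T [470.  67.] 0.052 [0.568  0.1306] [0.051 0.051]
T [469. 285.] 0.09 [ 0.5801 -0.0398] [0.062 0.016]
T [623. 317.] 0.044 [ 0.7349 -0.0914] [0.011 0.036]
(array([0.4475, 0.117 ]), 329, np.float64(0.001)) (array([0.4547, 0.013 ]), 258, np.float64(0.001))
```

Emit:
play_rows(commands=[25,0.5,0,0,60,1,0,0,90,1.5,10,0,99,1.5,40,0,99,1.5,78,0,99,1.5,112,0,99,1.5,140,0,99,1.5,156,0,99,1.5,163,0,99,1.5,163,0])

```text
time: 13.48
position: [0.4465, 0.1171, 0.0864]
ee_rot: [-0.001, 0.707, 0.707, -0.001]
force: [0.2, -0.9, -1.4]
width: 0.486
gripper_force: 15.0
```

Emit:
play_rows(commands=[0,0,1,0,0,0,2,0,0,0,3,0,0,0,3,0,0,0,3,0,0,0,3,0])

```text
time: 13.98
position: [0.4476, 0.1166, 0.0851]
ee_rot: [0.0, 0.707, 0.707, 0.0]
force: [0.8, 0.3, -1.6]
width: 0.486
gripper_force: 15.0
```

Settled y is 0.1166 and the target is 0.118. I'll correct that and lower.

Emit:
play_rows(commands=[1.4,0,0.5,0,1.4,0,1,0,1.4,0,1.5,0,1.4,0,2,0,1.4,0,2.5,0,1.4,0,3,0,1.4,0,3,0,1.4,0,3,0])

```text
time: 14.65
position: [0.4474, 0.118, 0.0826]
ee_rot: [0.0, 0.707, 0.707, 0.0]
force: [-3.1, -0.0, 10.2]
width: 0.487
gripper_force: 15.0
```

Emit:
play_rows(commands=[0,0,-0.5,0,0,0,-0.5,0,0,0,-0.5,0,0,0,-0.5,0,0,0,-0.5,0,0,0,-0.5,0], gripper=75)

```text
time: 15.15
position: [0.4474, 0.118, 0.0821]
ee_rot: [-0.0, 0.707, 0.707, -0.0]
force: [0.2, 0.5, 0.4]
width: 0.748
gripper_force: 0.0
```

Emit:
play_rows(commands=[0,0,-10,0,0,0,-35,0,0,0,-70,0,0,0,-110,0,20,0,-145,0,50,0,-165,0,75,0,-168,0,80,0,-168,0,80,0,-168,0,80,0,-168,0], gripper=90)

```text
time: 15.98
position: [0.4469, 0.1976, 0.2493]
ee_rot: [-0.0, 0.707, 0.707, -0.001]
force: [0.0, -1.6, -0.3]
width: 0.906
gripper_force: 0.0
```

Emit:
play_rows(commands=[15,1,0,0,25,2,0,0,25,2,0,0,25,2,0,0,25,2,0,0,25,2,0,0])

```text
time: 16.48
position: [0.4493, 0.2224, 0.25]
ee_rot: [0.0, 0.707, 0.707, -0.0]
force: [-0.4, 0.6, 0.4]
width: 0.901
gripper_force: 0.0
```

```bash
python3 - <<'E'
from h import *
s=bot.observe();f=grab('wrist'); print(s['position'],s['ee_rot']); tops(f)
E
```

```text
[0.4493426  0.22235498 0.24999806] [ 1.06451739e-05  7.07307027e-01  7.06906397e-01 -3.39857750e-04]
T [581.  12.] 0.116 [0.6279 0.3591] [0.02  0.008]
T [590. 100.] 0.119 [0.6432 0.3063] [0.017 0.039]
T [319. 157.] 0.056 [0.4493 0.2664] [0.041 0.041]
T [445. 282.] 0.048 [0.5738 0.1448] [0.042 0.028]
T [316. 317.] 0.109 [0.447  0.1363] [0.031 0.007]
T [316. 383.] 0.111 [0.4474 0.099 ] [0.032 0.009]
```

Emit:
play_rows(commands=[20,0,15,0,40,0,45,0,44,0,85,0,44,0,120,0,44,0,150,0,44,0,172,0,44,0,187,0,44,0,195,0,44,0,197,0,44,0,197,0])

```text
time: 17.37
position: [0.4496, 0.2668, 0.0533]
ee_rot: [0.0, 0.707, 0.707, -0.0]
force: [0.3, 0.4, 0.7]
width: 0.899
gripper_force: 0.0
```

Emit:
play_rows(commands=[0,0,0,0,0,0,0,0,0,0,0,0,0,0,0,0,0,0,0,0,0,0,0,0,0,0,0,0,0,0,0,0,0,0,0,0,0,0,0,0], gripper=30, force=10)

```text
time: 18.2
position: [0.4496, 0.267, 0.0533]
ee_rot: [0.0, 0.707, 0.707, 0.0]
force: [-0.8, 0.1, 2.2]
width: 0.439
gripper_force: 10.0
```

Emit:
play_rows(commands=[0,0,-15,0,0,0,-50,0,0,0,-90,0,0,0,-130,0,-20,1,-165,0,-50,2,-190,0,-90,3,-197,0,-130,4,-197,0,-170,5,-197,0,-205,5.5,-197,0])

```text
time: 19.03
position: [0.4543, 0.06, 0.2503]
ee_rot: [0.0, 0.707, 0.707, -0.0]
force: [0.6, -0.2, 0.2]
width: 0.439
gripper_force: 10.0
```

Emit:
play_rows(commands=[-25,0,0,0,-40,0,0,0,-48,0,15,0,-48,0,45,0,-48,0,80,0,-48,0,115,0,-48,0,145,0,-48,0,168,0,-48,0,180,0,-48,0,184,0])

```text
time: 19.87
position: [0.4532, 0.0142, 0.0639]
ee_rot: [-0.002, 0.707, 0.707, -0.002]
force: [0.1, 0.4, 0.1]
width: 0.44
gripper_force: 10.0
```

Emit:
play_rows(commands=[0,0,1,0,0,0,2,0,0,0,3,0,0,0,3,0,0,0,3,0])

```text
time: 20.28
position: [0.4553, 0.014, 0.0639]
ee_rot: [0.001, 0.707, 0.707, 0.0]
force: [-0.2, -0.5, -0.9]
width: 0.437
gripper_force: 10.0
```

Emit:
play_rows(commands=[0,0,1,0,0,0,2,0,0,0,2.5,0,0,0,3,0,0,0,3.5,0,0,0,4,0,0,0,4.5,0,0,0,4.5,0])

```text
time: 20.95
position: [0.4551, 0.0142, 0.0591]
ee_rot: [0.0, 0.707, 0.707, 0.0]
force: [-0.1, 1.2, 4.4]
width: 0.439
gripper_force: 10.0
```

Emit:
play_rows(commands=[0,0,0,0,0,0,0,0,0,0,0,0,0,0,0,0,0,0,0,0,0,0,0,0], gripper=70)

```text
time: 21.45
position: [0.4549, 0.014, 0.0586]
ee_rot: [-0.0, 0.707, 0.707, -0.0]
force: [-0.1, 0.1, 0.9]
width: 0.7
gripper_force: 0.0
```

Emit:
play_rows(commands=[0,0,-8,0,0,0,-25,0,0,0,-55,0,0,0,-95,0,-10,0,-130,0,-35,0,-165,0,-50,0,-190,0,-50,0,-191,0,-50,0,-191,0,-50,0,-191,0], gripper=80)

```text
time: 22.28
position: [0.4543, -0.0357, 0.2493]
ee_rot: [-0.0, 0.707, 0.707, -0.0]
force: [0.7, -0.3, -0.0]
width: 0.801
gripper_force: 0.0
```

Emit:
play_rows(commands=[0,0,0,0,0,0,0,0])

```text
time: 22.45
position: [0.4542, -0.0353, 0.2485]
ee_rot: [-0.001, 0.707, 0.707, -0.001]
force: [-0.1, -0.6, 0.1]
width: 0.8
gripper_force: 0.0
```

```bash
python3 - <<'E'
from h import *
s=bot.observe();f=grab('wrist'); print(s['position'],s['ee_rot']); tops(f); print(arcfit(f,np.array([.4553,.0135]))); save(f,'w5.png')
E
```

```text
[ 0.45422663 -0.03530378  0.24849955] [-1.18728931e-03  7.06823967e-01  7.07388135e-01 -7.05035251e-04]
T [310.  19.] 0.111 [0.4469 0.1006] [0.038 0.012]
T [465.  17.] 0.05 [0.5683 0.1126] [0.048 0.016]
T [320. 152.] 0.062 [0.4549 0.0133] [0.041 0.041]
T [478. 257.] 0.09 [ 0.5815 -0.0748] [0.08  0.086]
T [331. 285.] 0.1 [ 0.4637 -0.0912] [0.062 0.063]
T [627. 270.] 0.043 [ 0.7359 -0.0978] [0.015 0.038]
T [322. 409.] 0.043 [ 0.4581 -0.2472] [0.032 0.008]
(array([0.4555, 0.0128]), 294, np.float64(0.0009))
```

View pics/w5.png

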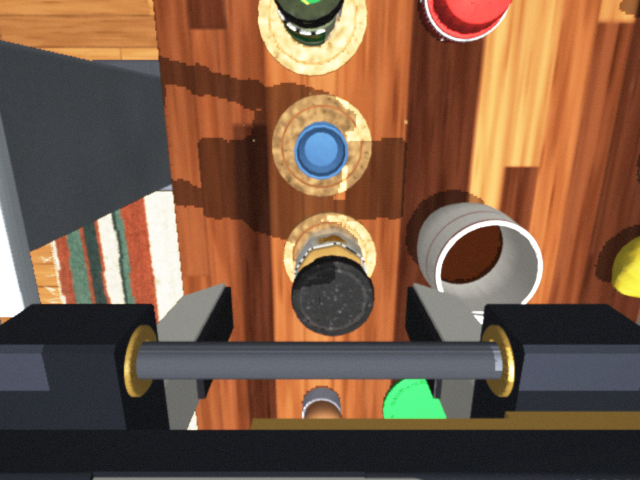

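The cup (320,152) stands centred on the middle coaster, and the spice and honey jars are upright on theirs. Next is the egg.

Emit:
play_rows(commands=[-25,0,0,0,-65,1,0,0,-105,1,0,0,-145,2,0,0,-185,2,0,0,-225,3,0,0,-255,3,0,0,-275,3,0,0,-275,3,0,0,-275,3,0,0])

```text
time: 23.33
position: [0.4576, -0.3112, 0.2484]
ee_rot: [-0.001, 0.708, 0.707, 0.0]
force: [-0.1, 1.2, -0.3]
width: 0.803
gripper_force: 0.0
```

Emit:
play_rows(commands=[0,0,0,0,0,0,0,0,0,0,0,0,0,0,0,0])

```text
time: 23.67
position: [0.4581, -0.31, 0.25]
ee_rot: [0.0, 0.707, 0.708, 0.0]
force: [0.6, -0.2, 0.6]
width: 0.801
gripper_force: 0.0
```

```bash
python3 - <<'E'
from h import *
s=bot.observe();f=grab('wrist'); print(s['position'],s['ee_rot']); tops(f)
E
```

```text
[ 0.45814372 -0.30998359  0.24995863] [1.14618607e-04 7.06608712e-01 7.07604490e-01 1.84781706e-05]
T [318. 152.] 0.056 [ 0.4574 -0.264 ] [0.029 0.03 ]
T [613. 196.] 0.088 [ 0.6957 -0.3064] [0.016 0.053]
T [541. 297.] 0.022 [ 0.6793 -0.4002] [0.054 0.019]
```

Emit:
play_rows(commands=[20,0,15,0,40,-0.7,45,0,46,-0.7,85,0,46,-0.7,120,0,46,-0.7,150,0,46,-0.7,175,0,46,-0.7,192,0,46,-0.7,202,0,46,-0.7,204,0,46,-0.7,204,0])

```text
time: 24.55
position: [0.4573, -0.2649, 0.0458]
ee_rot: [-0.0, 0.707, 0.707, -0.0]
force: [-0.2, 0.4, -0.0]
width: 0.799
gripper_force: 0.0
```

Emit:
play_rows(commands=[0,0,0,0,0,0,0,0,0,0,0,0,0,0,0,0,0,0,0,0,0,0,0,0,0,0,0,0,0,0,0,0,0,0,0,0,0,0,0,0], gripper=30, force=8)

```text
time: 25.38
position: [0.4573, -0.2651, 0.0459]
ee_rot: [0.0, 0.707, 0.707, -0.0]
force: [-0.9, -0.1, 3.8]
width: 0.46
gripper_force: 8.0
```

Emit:
play_rows(commands=[0,0,-6,0,0,0,-18,0,0,0,-36,0,0,0,-60,0,0,0,-90,0,0,0,-120,0,0,0,-150,0,5,0,-176,0,15,0,-195,0,30,0,-204,0])

```text
time: 26.22
position: [0.4578, -0.2356, 0.2525]
ee_rot: [0.002, 0.708, 0.707, 0.0]
force: [0.9, -1.1, 0.3]
width: 0.46
gripper_force: 7.9
```

Emit:
play_rows(commands=[22,0,0,0,50,-1,0,0,80,-1,0,0,110,-1,0,0,140,-1,0,0,170,-2,0,0,192,-2,0,0,205,-2,0,0,210,-2,0,0,210,-2,0,0])

```text
time: 27.05
position: [0.4546, -0.0236, 0.2492]
ee_rot: [-0.001, 0.706, 0.708, -0.0]
force: [-0.7, 0.7, -1.0]
width: 0.464
gripper_force: 7.9
```

Emit:
play_rows(commands=[0,0,0,0,0,0,0,0])

```text
time: 27.22
position: [0.4551, -0.0256, 0.2495]
ee_rot: [-0.0, 0.707, 0.707, -0.0]
force: [-0.6, -0.1, -0.3]
width: 0.459
gripper_force: 7.9
```

```bash
python3 - <<'E'
from h import *
s=bot.observe();f=grab('wrist'); print(s['position'],s['ee_rot'],s['width']); tops(f); save(f,'w6.png')
E
```

```text
[ 0.45512441 -0.02560892  0.24946603] [-4.91271335e-05  7.07317525e-01  7.06895925e-01 -2.60580634e-04] 0.45936470801826207
T [307.  25.] 0.111 [0.4471 0.1053] [0.043 0.021]
T [462.  23.] 0.051 [0.5683 0.1175] [0.052 0.025]
T [319. 164.] 0.062 [0.4547 0.0135] [0.041 0.041]
T [473. 262.] 0.09 [ 0.5815 -0.0621] [0.08 0.06]
T [332. 256.] 0.077 [ 0.4758 -0.0705] [0.032 0.02 ]
T [625. 278.] 0.045 [ 0.7381 -0.096 ] [0.016 0.04 ]
T [596. 419.] 0.043 [ 0.7381 -0.2502] [0.021 0.004]
```

View pics/w6.png

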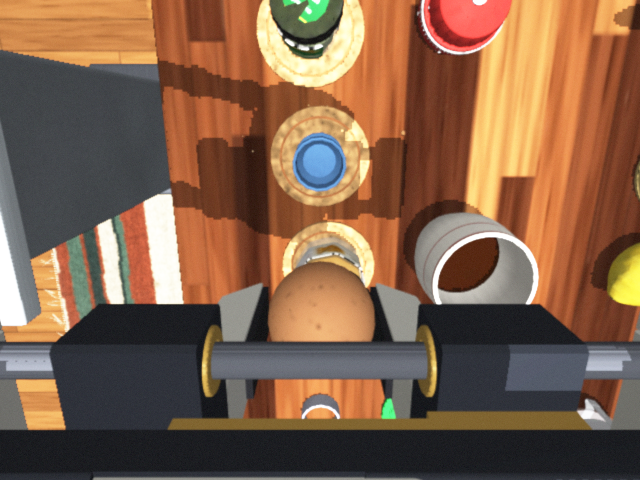

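The egg (320,320) is held between the pads and the cup is at (319,164). I'll check the egg's pose in the grip.

```bash
python3 - <<'E'
from h import *
s=bot.observe();f=grab('wrist'); P=cloud(f); t=s['position']
hsv=cv2.cvtColor(f['image'],cv2.COLOR_BGR2HSV)
m=(hsv[...,0]<16)&(hsv[...,1]>60)&(hsv[...,2]>90)&(np.linalg.norm(P-t,axis=-1)<.06)
v,u=np.where(m); p=P[m]; p=p[abs(p[:,0]-t[0])<.019]; print(len(p),p.min(0)-t,p.max(0)-t)
# ellipsoid fit (vertical axis, semi 21,21,27) + tilt
def g(q):
    d=p-t-q[:3]; a=np.array([q[3],q[4],1]);a/=np.linalg.norm(a); l=d@a; r2=(d**2).sum(1)-l**2
    return (np.sqrt(r2/.021**2+l**2/.027**2)-1)*.022
for z0 in (-.012,): 
    r=least_squares(g,[0,0,z0,0,0],loss='soft_l1',f_scale=.001); print(r.x.round(4),np.median(abs(r.fun)).round(5))
E
```

```text
6959 [-0.01893323 -0.00432855 -0.02712182] [0.01899192 0.02288878 0.05537783]
[ 0.0005  0.0008 -0.0168  0.0406  0.1544] 0.00028
```

Emit:
play_rows(commands=[12,-0.3,0,0,28,-0.6,5,0,38,-0.8,25,0,38,-0.8,55,0,38,-0.8,85,0,38,-0.8,112,0,38,-0.8,130,0,38,-0.8,142,0,38,-0.8,147,0,38,-0.8,148,0])

```text
time: 28.15
position: [0.454, 0.0125, 0.1008]
ee_rot: [-0.001, 0.707, 0.707, -0.001]
force: [0.8, -0.6, 0.0]
width: 0.461
gripper_force: 7.9
```

Emit:
play_rows(commands=[0,0,0,0,0,0,1,0,0,0,2,0,0,0,2,0,0,0,2,0])

```text
time: 28.57
position: [0.4546, 0.013, 0.1002]
ee_rot: [0.0, 0.707, 0.707, 0.0]
force: [0.1, -0.2, -1.0]
width: 0.459
gripper_force: 7.9
```

Emit:
play_rows(commands=[0,0,1,0,0,0,2,0,0,0,3,0,0,0,4,0,0,0,5,0,0,0,5.5,0,0,0,6,0,0,0,6,0,0,0,6,0])

```text
time: 29.32
position: [0.4544, 0.013, 0.0937]
ee_rot: [0.0, 0.707, 0.707, -0.0]
force: [-1.0, 0.4, -0.8]
width: 0.461
gripper_force: 7.9
```

Emit:
play_rows(commands=[0,0,0.5,0,0,0,1,0,0,0,1,0,0,0,1.5,0,0,0,1.5,0,0,0,1.5,0])

```text
time: 29.82
position: [0.4545, 0.013, 0.0923]
ee_rot: [0.0, 0.707, 0.707, 0.0]
force: [-0.0, -0.5, 0.3]
width: 0.462
gripper_force: 7.9
```

Emit:
play_rows(commands=[0,0,0.5,0,0,0,0.5,0,0,0,1,0,0,0,1,0,0,0,1,0])

```text
time: 30.23
position: [0.4546, 0.013, 0.0914]
ee_rot: [0.0, 0.707, 0.707, 0.0]
force: [1.0, 0.1, 3.7]
width: 0.461
gripper_force: 8.0
```

Contact. Releasing gently.

Emit:
play_rows(commands=[0,0,0,0,0,0,0,0,0,0,0,0,0,0,0,0,0,0,0,0], gripper=52)

```text
time: 30.65
position: [0.4542, 0.013, 0.0911]
ee_rot: [-0.0, 0.707, 0.707, -0.0]
force: [-0.2, 0.2, -0.2]
width: 0.518
gripper_force: 0.0
```

Emit:
play_rows(commands=[0,0,0,0,0,0,0,0,0,0,0,0,0,0,0,0], gripper=75)

```text
time: 30.98
position: [0.4544, 0.013, 0.0912]
ee_rot: [0.0, 0.707, 0.707, -0.0]
force: [0.2, -0.7, 0.6]
width: 0.732
gripper_force: 0.0
```

Emit:
play_rows(commands=[0,0,-8,0,0,0,-25,0,0,0,-50,0,0,0,-85,0,-15,0,-120,0,-45,0,-145,0,-70,0,-160,0,-80,0,-165,0,-80,0,-165,0,-80,0,-165,0])

```text
time: 31.82
position: [0.4539, -0.0667, 0.2557]
ee_rot: [-0.001, 0.708, 0.707, -0.0]
force: [-0.1, 0.7, -0.1]
width: 0.751
gripper_force: 0.0
```

```bash
python3 - <<'E'
from h import *
f=grab('wrist'); tops(f); a=f['image']; g=grab('scene')['image'][80:340,200:440]
print(bot.observe()['position'])
cv2.imwrite('pics/w7.png',np.hstack([a[:,160:560],cv2.resize(g,(400,433))[:480] if 0 else cv2.copyMakeBorder(cv2.resize(g,(400,433)),0,47,0,0,0)]))
E
```

```text
T [322. 109.] 0.101 [0.4569 0.0133] [0.03  0.028]
T [479. 226.] 0.091 [ 0.5817 -0.0827] [0.081 0.101]
T [332. 246.] 0.1 [ 0.4639 -0.0909] [0.062 0.062]
T [628. 235.] 0.042 [ 0.735  -0.0981] [0.014 0.037]
[ 0.45364287 -0.06586333  0.25498954]
```

View pics/w7.png

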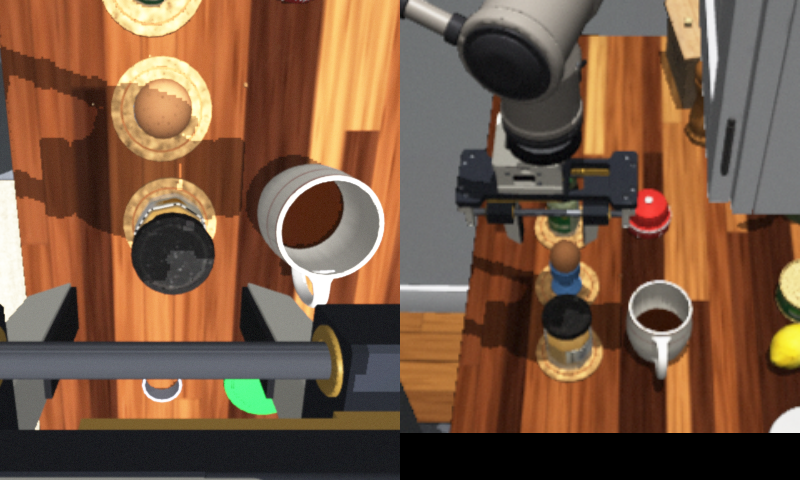

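The egg stands on end in the cup (top at 0.101 m, 0.103 expected). The honey jar is upright and the mug hasn't moved. Handing in.

```bash
python3 -c "
from workcell import bot
print(bot.hand_in())"
```

```text
the job is handed in; nothing more can be done
None
```

I handed the job in at about 32 s: the honey jar is on the right coaster (mug), the spice jar on the left (timer), and the egg cup on the middle one, with the egg set in it after I let go of the cup; all measured within about 2 mm of centre, and the mug and timer were left untouched.

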